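# Fill the empty pockets of a bonbon tray

## Task

Two bonbons wait in the lane of the loading jig and two of the four pockets in the sliding blue tray are still empty, showing only their bare gold base. Shift the tray by its knob so that an empty pocket stands at the end of the lane and push the leading bonbon along the lane until it drops in flat, then do the same with the other bonbon and the other empty pocket. The shells mark easily: slide the bonbons, never lift them, and leave the filled pockets and everything else on the table undisturbed.

Things in the scene. Friction and masses are not known exactly. Their poses are not given: they have to be found in the camera images.
- jig: Loading jig, fixed: aluminium plate 250 x 250 mm, 8 mm thick, with a white lane block along its x. Origin on the table under the lane's outlet end; x along the lane to the tray, y the tray's sliding direction, z up. Lane: jig x -150 to 0 mm, y 0, open at both ends, 38 mm wide between steel rails 6 mm high and 6 mm thick.
- lane_end (a point): Centre of the lane's floor at its outlet end: jig x 0, y 0, 28.5 mm above the table. Beyond it, across a 1.5 mm gap and 1.5 mm lower, is the tray's top.
- tray: Blue tray that slides only along the jig's y, by up to 145 mm either way from its start; stays where left, slides at about 2 N. 78 (x) x 212 (y) x 16 mm, top 27 mm above the table, four round pockets 43 mm wide, 11 mm deep, 50 mm apart along y at jig x +28.5 mm. A pocket stands at the lane when its jig y is 0. Origin under its centre (jig x +40.5, z 11 mm), axes as the jig's.
- pocket0 (a point): Mouth centre, at the tray's top face, of the pocket at tray y -75 mm; axes as the jig's.
- pocket1 (a point): Mouth centre of the pocket at tray y -25 mm.
- pocket2 (a point): Mouth centre of the pocket at tray y +25 mm.
- pocket3 (a point): Mouth centre of the pocket at tray y +75 mm.
- knob (a point): Top centre of the tray's black upright knob: 18 mm post, 22 mm head over its upper 7 mm, 40 mm tall over the tray's top (67 mm above the table), mid-length of the tray, 37.5 mm beyond the pockets' row (jig x +66 mm). Grip it from above or push it sideways.
- bonbon_a: Leading bonbon in the lane (nearer the tray): dark brown, round, 36 mm diameter, 18 mm tall with a pale swirl on its bevelled top (straight side from 2 to 11 mm), 18 g. Origin at the centre of its underside. Fully home in a pocket its underside lies 8 mm below the tray's top and 10 mm of it stands proud.
- bonbon_b: Second bonbon, behind the leading one in the same lane, with a clear gap of 38 to 58 mm between the two for a closed gripper's fingertips; same shape. Origin at the centre of its underside.
- base_a: Bare gold disc, 40 mm diameter, 3 mm thick, lying on the floor of one empty pocket; it marks that pocket as empty. Origin at the centre of its underside. Which pocket varies.
- base_b: The same gold disc in the other empty pocket.
- full_a: Bonbon already in a pocket on its gold base (21 mm tall, same look, 10 mm standing proud of the tray). Origin at the centre of its underside. Which pocket varies. Leave it there.
- full_b: The other bonbon already in a pocket. Leave it there.
- egg_dish: Bystander: steel dish, 170 mm diameter, with half a chocolate egg, 40 mm tall. Origin under its centre.
- cream_bowl: Bystander: glass bowl of cream, 124 mm diameter, 50 mm tall. Origin under its centre.
- gift_box: Bystander: red gift box, 120 x 120 x 45 mm. Origin under its centre.
- sprinkles: Bystander: yellow jar with white cap, 56 mm diameter, 85 mm tall. Origin under its centre.
Things that resemble listed ones, but are neither listed nor needed, are in the scene too. Leave any pink or purple look-alike of the full_a alone.

How it is judged:
On the way:
1. one of the two bonbons lies flat in one of the empty pockets (((horizontal distance between bonbon_a and base_a below 0.008 m and z of bonbon_a in the frame of pocket0 below -0.006 m and angle between bonbon_a's own z axis and vertical below 0.15 rad) or (horizontal distance between bonbon_a and base_b below 0.008 m and z of bonbon_a in the frame of pocket0 below -0.006 m and angle between bonbon_a's own z axis and vertical below 0.15 rad) or (horizontal distance between bonbon_b and base_a below 0.008 m and z of bonbon_b in the frame of pocket0 below -0.006 m and angle between bonbon_b's own z axis and vertical below 0.15 rad) or (horizontal distance between bonbon_b and base_b below 0.008 m and z of bonbon_b in the frame of pocket0 below -0.006 m and angle between bonbon_b's own z axis and vertical below 0.15 rad))), for 0.2 s.
At the end, for the whole second after the job is handed in: Each of the two empty pockets holds one of the two waiting bonbons, lying flat (within 0.15 rad) on the gold base, within 8 mm of its centre and at least 6 mm below the tray's top, at rest; the two bonbons that were already in the tray are still home in their pockets ((((horizontal distance between bonbon_a and base_a below 0.008 m and z of bonbon_a in the frame of pocket0 below -0.006 m and angle between bonbon_a's own z axis and vertical below 0.15 rad) and (horizontal distance between bonbon_b and base_b below 0.008 m and z of bonbon_b in the frame of pocket0 below -0.006 m and angle between bonbon_b's own z axis and vertical below 0.15 rad)) or ((horizontal distance between bonbon_a and base_b below 0.008 m and z of bonbon_a in the frame of pocket0 below -0.006 m and angle between bonbon_a's own z axis and vertical below 0.15 rad) and (horizontal distance between bonbon_b and base_a below 0.008 m and z of bonbon_b in the frame of pocket0 below -0.006 m and angle between bonbon_b's own z axis and vertical below 0.15 rad))) and linear speed of each of bonbon_a, bonbon_b below 0.02 m/s and z of each of full_a, full_b in the frame of pocket0 below -0.0085 m and angle between each of full_a, full_b's own z axis and vertical below 0.15 rad); the robot touches nothing.
It fails at once if a waiting bonbon is lifted more than 10 mm above the lane (z of any of bonbon_a, bonbon_b in the frame of lane_end above 0.01 m).
It fails at once if a bonbon already in the tray is taken out of its pocket (z of any of full_a, full_b in the frame of pocket0 above -0.003 m).
It fails at once if a bystander is moved by more than 20 mm (distance of any of egg_dish, cream_bowl, gift_box, sprinkles from where it was at the start of the episode above 0.02 m).
It also fails if it takes over 72 s, if anything falls off the work surface, if the arm or the gripper's body presses on something with over 40 N, if the wrist force passes 120 N, or if a joint passes its speed limit or range.

## Robot

A 6-joint arm with a two-finger parallel gripper is mounted at the origin on the work surface. World frame = base frame: x ahead of the robot, y to its left, z up, the work surface at z = 0. Lengths are in m, angles in rad, forces in N, time in s.
With the tool pointing down it reaches from about 0.35 to 1 m from the base axis. Payload 7.1 kg.
Tool frame: the origin (TCP) lies between the finger pads; the fingertips stand 22 mm ahead of it and the grasp point (between the pads) lies 3 mm ahead of it; z points along the fingers, y is the line along which they close (so a half turn about z gives the same grasp; the last joint's range is limited). The gripper opens to 85 mm and grips with 20 to 120 N. Pads are 22 mm wide; open, the fingers measure 114 mm over their backs; the gripper's body (76 mm by 85 mm) begins 54 mm behind the grasp point. The pads swing forward as they close: fully open they stand 13 mm farther back than shut.
Start: joints at [-1.343, 0.423, 1.63, -0, 1.089, -0.019], TCP at [0.153, -0.606, 0.253] pointing down, gripper open.
Joint ranges: [-3, 3], [-0.9, 2.11], [0.09, 2.58], [-1.31, 4.45], [0.11, 2.69], [-2.54, 2.54]. Speed limits (rad/s): [2.39, 2.39, 3.01, 3.14, 3.14, 3.14].

## Interface

Orientations are given as a rotation vector (axis times angle).
In Python, from rig import manip gives the robot as it stands. The module is installed in compiled form; this text tells all that it offers. Calls block until the motion is done:
- manip.move_to(position, orientation): joint-space move of the TCP to a pose.
- manip.servo_line(position, orientation=None, rate=0.15): straight line of the TCP; orientation=None keeps the orientation; rate is the mean speed in m/s.
- manip.set_joints(angles): joint-space move.
- manip.command_gripper(opening, f_grip=None): finger opening in m; f_grip is the grip in N (None keeps the last); returns when the fingers have stopped.
- manip.hold(seconds).
- manip.solve_ik(position, orientation): joint angles nearest the present ones, or None.
- manip.camera(name): name is "side" or "top" or "wrist"; returns a dict with "image" (480x640x3 uint8, red, green, blue), "fx", "fy", "cx", "cy" (pixels), "k1" (the pictures are not rectified: a ray, as slopes to the right and down, at radius r is drawn at 1 + k1 r^2 times it, then the intrinsics apply), "cam_to_world" (4x4, takes a point from camera to world coordinates); the wrist camera has in their place "mount" (4x4, takes a point from camera to tool coordinates, whose origin is the TCP and whose axes are the flange's). Camera axes: x right, y down, z forward; pixel columns grow to the right and rows downward; lengths in m; the calibration is good to about 2 mm. A picture is of the moment at which its call begins: read the wrist's pose just before it. There is no depth.
A pose or a line that the arm cannot do raises manip.IKError and nothing moves.
- manip.sign_off(): hands the job in; it is judged then, once.
Readings, each from a call of its own:
- manip.get_time(): time.
- manip.get_joint_positions(): joint angles.
- manip.get_joint_vel(): joint speeds.
- manip.get_tau(): joint torques, N m.
- manip.get_position(): TCP position.
- manip.get_ee_rot(): TCP orientation.
- manip.get_contact_force(): force on the tool from outside, world axes, zero at the start.
- manip.get_torque(): the same for the moment, N m.
- manip.get_width(): finger opening in m.
- manip.get_grip_force(): force on a finger pad.
Only numpy, scipy, OpenCV 4.12 (cv2) and the standard library are available. Lean on these libraries where they do the work, as an engineer would, in place of code of your own. Each camera call takes 0.05 s, during which the arm holds its last target. There are 200 camera calls.

## Working session

There is one attempt and no reset: what is moved stays moved. The work goes in short steps, each a Python script; the robot and the scene stay as the last script left them, time stands still between calls to the robot, and variables do not carry over. Pictures are saved under pics/ and viewed, at most 11 in all, crops included, and the job is handed in when it is done.

```bash
mkdir -p pics
python3 - <<'E'
from rig import manip
import cv2,numpy as np,pickle
d={}
for n in("top","side"):
    c=manip.camera(n); d[n]=c
    cv2.imwrite(f"pics/{n}0.png",c["image"][...,::-1])
    print(n,[c[k] for k in("fx","fy","cx","cy","k1")],c["cam_to_world"].round(3).tolist())
pickle.dump(d,open("cams.pkl","wb"))
print(manip.get_ee_rot(),manip.get_time())
E
```

```text
top [581.0469572009522, 581.0469572009522, 312.70035614699697, 247.3935602511975, 0.006976803692328579] [[-0.028, -0.989, 0.146, 0.311], [-0.999, 0.03, 0.014, -0.002], [-0.018, -0.145, -0.989, 1.395], [0.0, 0.0, 0.0, 1.0]]
side [560.202656702343, 560.202656702343, 324.8726664837311, 226.9051241373109, -0.004416777245785271] [[0.993, -0.101, 0.061, 0.418], [-0.117, -0.781, 0.613, -0.812], [-0.014, -0.616, -0.788, 1.132], [0.0, 0.0, 0.0, 1.0]]
[-3.11639064e+00 -3.86572977e-01  2.15097384e-04] 0.1
```

View pics/top0.png

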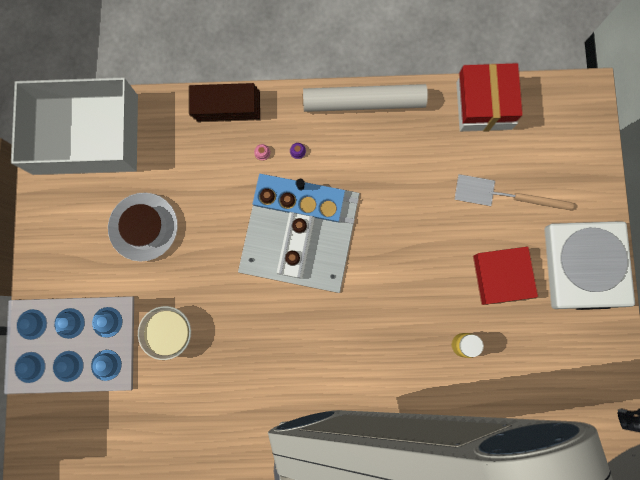

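View pics/side0.png

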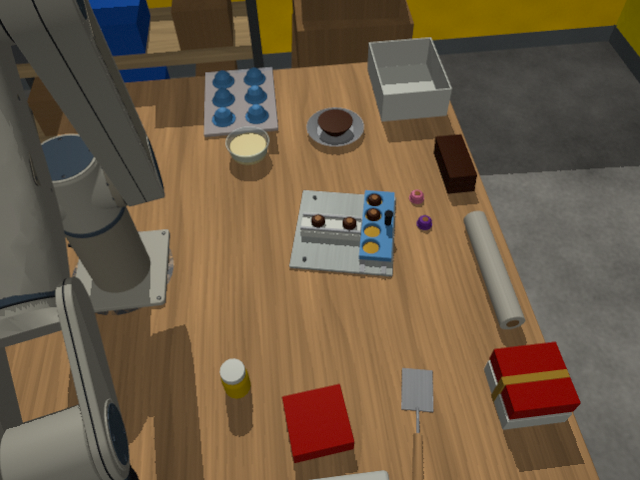

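Top view: waiting bonbons are at (299,226), the leading one, and (292,258). The gold bases are at (307,204) and (327,208), and the full pockets at (267,196) and (288,200). The knob is at (300,184). Look-alikes to avoid are the pink one at (262,152), the purple one at (298,151) and the chocolate half-egg at (140,225). I'll check this in a close crop.

Run:
```python
import cv2,numpy as np
a=cv2.imread("pics/top0.png")[165:300,230:370]; b=cv2.imread("pics/side0.png")[185:280,285:405]
a=cv2.resize(a,(0,0),fx=4,fy=4,interpolation=cv2.INTER_CUBIC)
b=cv2.resize(b,(0,0),fx=6,fy=6,interpolation=cv2.INTER_CUBIC)
cv2.imwrite("pics/topc.png",a); cv2.imwrite("pics/sidec.png",b)
```

```text
(no output)
```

View pics/topc.png

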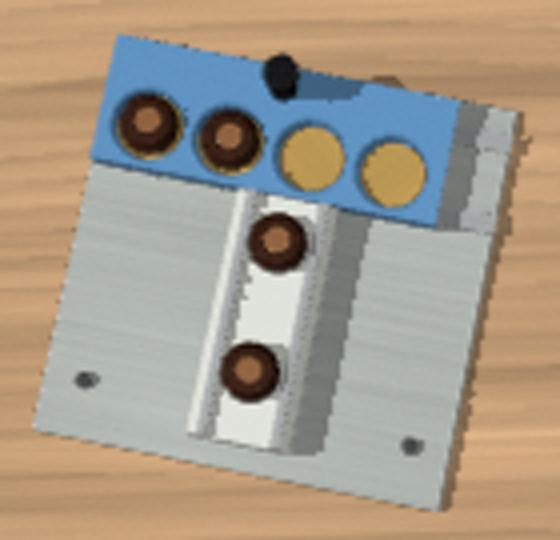

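View pics/sidec.png

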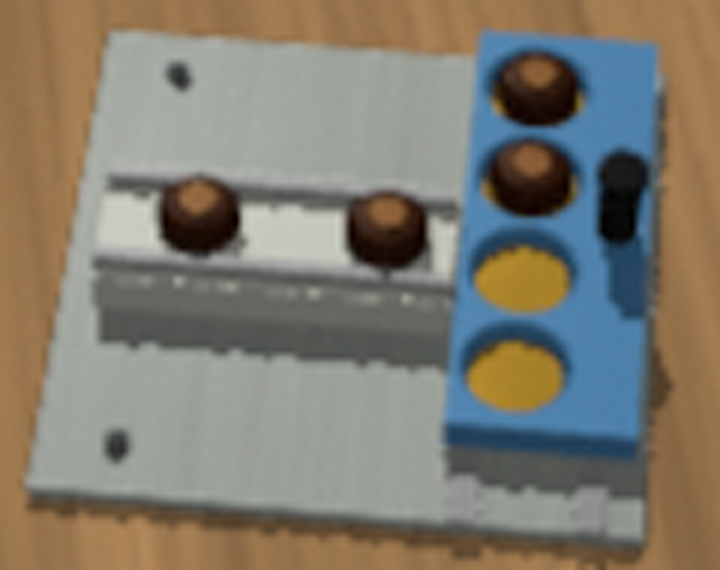

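The crops show the two plain brown bonbons in the lane and two bare gold bases in the pockets on the -y side. Next I'll fit the jig pose from both views.

```bash
cat > geo.py <<'E'
import numpy as np,cv2
def proj(c,P,T=None):
    T=c["cam_to_world"] if T is None else T
    P=np.atleast_2d(P); q=(P-T[:3,3])@T[:3,:3]
    s=q[:,:2]/q[:,2:]; r2=(s**2).sum(1,keepdims=True)
    s=s*(1+c["k1"]*r2)
    return s*[c["fx"],c["fy"]]+[c["cx"],c["cy"]]
def w(p,X):  # p: jx,jy,yaw ; X jig coords
    X=np.atleast_2d(X).astype(float); c,s=np.cos(p[2]),np.sin(p[2])
    return np.c_[p[0]+c*X[:,0]-s*X[:,1],p[1]+s*X[:,0]+c*X[:,1],X[:,2]]
E
python3 - <<'E'
import pickle,numpy as np
from geo import *
from scipy.optimize import least_squares
d=pickle.load(open("cams.pkl","rb"))
top=np.array([(118,35),(92,160),(460,100),(437,228),(283,66),(148,120),(231,134),(277,240),(248,371)])/4+[230,165]-.4
side=np.array([(657,43),(480,32),(640,440),(447,430),(622,168),(540,70),(531,155),(390,207),(198,192)])/6+[285,185]-.4
def model(p):
    t,a,b=p[3:6]
    return w(p,[(.0795,t+.106,.027),(.0015,t+.106,.027),(.0795,t-.106,.027),(.0015,t-.106,.027),(.066,t,.067),(.0285,t+.075,.037),(.0285,t+.025,.037),(a,p[6],.0465),(b,p[7],.0465)])
def f(p): P=model(p); return np.r_[proj(d["top"],P)-top,proj(d["side"],P)-side].ravel()
r=least_squares(f,[.43,.02,-.2,.02,-.03,-.1,0,0],loss="soft_l1")
print(r.x.round(4)); print(f(r.x).reshape(-1,2).round(1).tolist())
np.save("fit.npy",r.x)
E
```

```text
[ 0.5493 -0.1507 -0.2257  0.2122 -0.0292 -0.109   0.1975  0.1984]
[[0.3, -0.1], [0.0, -0.5], [0.6, -0.0], [0.2, -0.8], [0.0, 1.4], [0.5, 0.2], [0.2, 0.6], [-0.1, -0.2], [0.0, -0.1], [0.1, -0.4], [-0.1, -0.7], [0.1, -0.7], [-0.2, -1.6], [0.4, -0.3], [-0.2, 0.0], [0.2, 0.7], [-0.2, 0.1], [-0.1, -0.0]]
```

```bash
cat >> geo.py <<'E'
from scipy.spatial.transform import Rotation as R
def ori(yaw,flip=False):  # tool down, tool y along -/+ jig y
    return (R.from_euler("z",yaw+(np.pi if flip else 0))*R.from_euler("x",np.pi)).as_rotvec()
E
python3 - <<'E'
from rig import manip
from geo import *
import pickle
p=np.load("fit.npy"); m=p[6:8].mean()
o=w(p,[(0,m,0)])[0]; q=np.r_[o[:2],p[2],p[3]-m,p[4],p[5]]
np.save("q.npy",q); print(q.round(4))
P=w(q,[(0,0,.27)])[0]
for fl in(0,1):
    s=manip.solve_ik(P,ori(q[2],fl)); print(fl,None if s is None else np.round(s,2))
s=[manip.solve_ik(P,ori(q[2],fl)) for fl in(0,1)]
fl=min((i for i in(0,1) if s[i] is not None),key=lambda i:abs(s[i][5]))
print("use",fl)
t=manip.get_time(); manip.move_to(P,ori(q[2],fl)); manip.hold(.3)
pos,rv=manip.get_position(),manip.get_ee_rot()
c=manip.camera("wrist"); pickle.dump((fl,pos,rv,c),open("w1.pkl","wb"))
cv2.imwrite("pics/w1.png",c["image"][...,::-1]); print(manip.get_time()-t,pos,c["mount"].round(3).tolist())
manip.command_gripper(.045,20); print(manip.get_time())
E
```

```text
[ 0.5936  0.0423 -0.2257  0.0143 -0.0292 -0.109 ]
0 [ 0.05  0.36  1.68 -0.    1.1   1.85]
1 [ 0.05  0.36  1.68  0.    1.1  -1.29]
use 1
3.1167 [0.59358726 0.04196337 0.27001174] [[0.0, -0.963, -0.268, 0.068], [1.0, 0.0, 0.0, -0.001], [-0.0, -0.268, 0.963, -0.12], [0.0, 0.0, 0.0, 1.0]]
3.6917
```

View pics/w1.png

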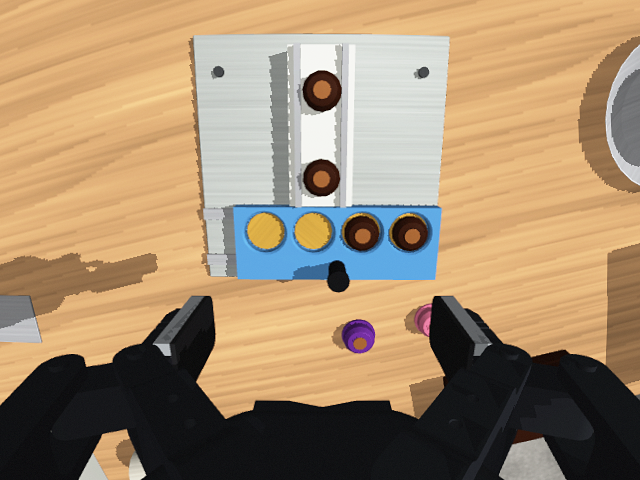

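The wrist view confirms it: gold bases at (266,231) and (313,231), bonbon A at (321,178), B at (322,90), knob head at (339,281). Pink and purple stay outside the jig.

Run:
```python
from geo import *
import pickle
from scipy.optimize import least_squares
fl,pos,rv,c=pickle.load(open("w1.pkl","rb")); q0=np.load("q.npy")
T=np.eye(4);T[:3,:3]=R.from_rotvec(rv).as_matrix();T[:3,3]=pos;T=T@c["mount"]
im=c["image"].astype(int); blue=((im[...,2]-im[...,0]>60)&(im[...,2]>150)).astype(np.uint8)
gold=((im[...,0]>180)&(im[...,2]<100)&(np.arange(480)[:,None]>205)&(np.arange(480)[:,None]<260)&(np.arange(640)>235)&(np.arange(640)<440)).astype(np.uint8)
n,l,st,ce=cv2.connectedComponentsWithStats(gold); g=sorted([tuple(x) for x,s in zip(ce[1:],st[1:]) if s[4]>400]); print("gold",np.round(g,1), st[1:,4][st[1:,4]>50])
ct=max(cv2.findContours(blue,0,2)[0],key=cv2.contourArea); print("tray",cv2.boxPoints(cv2.minAreaRect(ct)).round(1).tolist())
px=np.array([(235,206),(441,207),(339,280.5),(321.5,90),(321,178),(363,236),(411.5,236),g[0],g[1],(321.5,45)])
def model(p):
    t,a,b=p[3:6]
    return w(p,[(.0015,t-.106,.027),(.0015,t+.106,.027),(.066,t,.067),(b,p[6],.0465),(a,p[7],.0465),(.0285,t+.025,.037),(.0285,t+.075,.037),(.0285,t-.075,.019),(.0285,t-.025,.019),(-.15,0,.0345)])
f=lambda p:(proj(c,model(p),T)-px).ravel()
# bonbon lateral offset penalised (lane clearance 1 mm)
r=least_squares(lambda p:np.r_[f(p),p[6:8]/.0007],np.r_[q0,0,0],loss="soft_l1")
print(q0.round(4),r.x.round(4)); print(f(r.x).reshape(-1,2).round(1).tolist()); np.save("qw.npy",r.x)
```

```text
gold [[264.1 230.8]
 [311.4 230.9]] [923 933]
tray [[233.0, 207.0], [441.0, 207.0], [441.0, 279.0], [233.0, 279.0]]
[ 0.5936  0.0423 -0.2257  0.0143 -0.0292 -0.109 ] [ 0.592   0.0402 -0.2301  0.0164 -0.0296 -0.1075  0.     -0.    ]
[[-2.5, 0.7], [0.5, 0.6], [-1.0, 1.3], [-0.1, -0.0], [0.0, 0.0], [-0.7, -0.5], [0.4, -0.3], [1.0, -0.0], [1.3, 0.0], [0.1, -2.9]]
```

Run:
```python
from rig import manip
from geo import *
import pickle
a,b=np.load("q.npy"),np.load("qw.npy")[:6]; q=(a+b)/2; np.save("qf.npy",q)
o=ori(q[2],True); J=lambda x,y,z:w(q,[(x,y,z)])[0]
inv=lambda P:w([0,0,-q[2]],[P-np.r_[q[:2],0]])[0]
t=q[3]
manip.move_to(J(.066,t,.125),o); manip.servo_line(J(.066,t,.066),rate=.12)
manip.command_gripper(.0,20); manip.hold(.2)
print("w",manip.get_width(),"F",manip.get_contact_force().round(1),"tau",manip.get_torque().round(2),inv(manip.get_position()).round(4),t)
c=manip.camera("wrist"); pickle.dump((manip.get_position(),manip.get_ee_rot(),c),open("w2.pkl","wb"))
manip.servo_line(J(.066,.025,.066),rate=.04); manip.hold(.2)
print("w",manip.get_width(),"F",manip.get_contact_force().round(1),inv(manip.get_position()).round(4))
pos,rv=manip.get_position(),manip.get_ee_rot();c=manip.camera("wrist"); pickle.dump((pos,rv,c),open("w3.pkl","wb"))
cv2.imwrite("pics/w3.png",c["image"][...,::-1]);print(manip.get_time())
```

```text
w 0.020590665633293845 F [-0.9  0.7  6.2] tau [ 0.05  0.12 -0.01] [0.0668 0.0156 0.0672] 0.0153729382506212
w 0.020699890393357782 F [-0.5  1.   5.9] [0.0668 0.0256 0.0672]
6.25
```

View pics/w3.png

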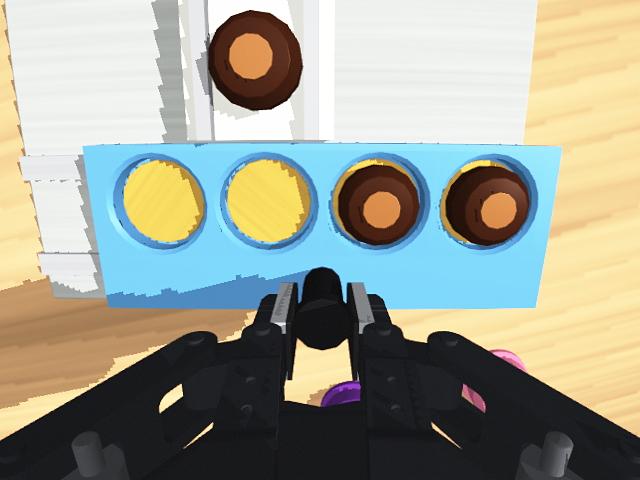

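```bash
cat >> geo.py <<'E'
def unproj(c,pos,rv,px,z):  # wrist pixel -> world at height z
    T=np.eye(4);T[:3,:3]=R.from_rotvec(rv).as_matrix();T[:3,3]=pos;T=T@c["mount"]
    K=np.array([[c["fx"],0,c["cx"]],[0,c["fy"],c["cy"]],[0,0,1.]])
    s=cv2.undistortPoints(np.array([[px]],float),K,np.array([c["k1"],0,0,0]))[0,0]
    d=T[:3,:3]@np.r_[s,1]; return T[:3,3]+d*(z-T[2,3])/d[2]
E
python3 - <<'E'
from geo import *
import pickle
pos,rv,c=pickle.load(open("w3.pkl","rb")); q=np.load("qf.npy")
inv=lambda P:w([0,0,-q[2]],[P-np.r_[q[:2],0]])[0]
for n,px,z in [("A",(251,57),.0465),("p0",(157,203),.027),("p1",(268.5,202),.027),("p2",(380,202),.027),("p3",(487.5,202),.027),("full2",(382,210),.037),("full3",(498,210),.037),("corner-",(83,146),.027),("corner+",(562,146),.027),("lip",(268,146),.027)]:
    print(n,inv(unproj(c,pos,rv,px,z)).round(4))
cv2.imwrite("pics/w3c.png",cv2.resize(c["image"][0:170,170:350,::-1],(0,0),fx=3.5,fy=3.5,interpolation=cv2.INTER_NEAREST))
E
```

```text
A [-0.029  -0.001   0.0465]
p0 [ 0.0273 -0.0498  0.027 ]
p1 [0.027  0.0007 0.027 ]
p2 [0.027  0.0502 0.027 ]
p3 [0.0268 0.0989 0.027 ]
full2 [0.0287 0.0496 0.037 ]
full3 [0.0285 0.0993 0.037 ]
corner- [ 0.0015 -0.0808  0.027 ]
corner+ [0.0015 0.1303 0.027 ]
lip [0.0028 0.0013 0.027 ]
```

View pics/w3c.png

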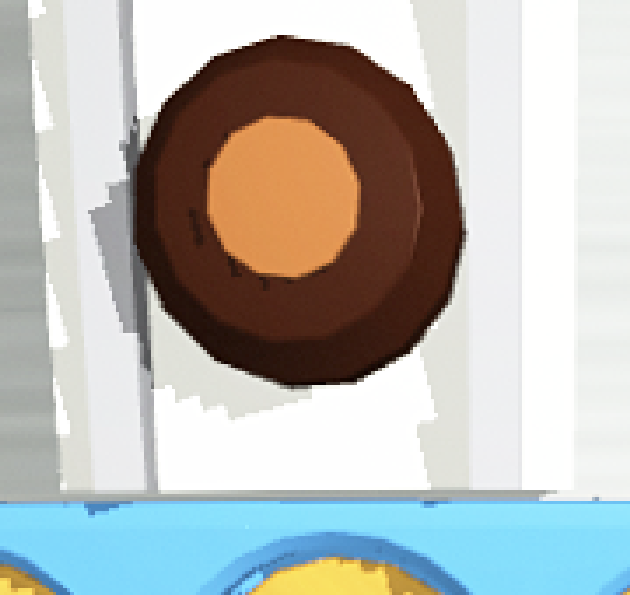

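Run:
```python
from geo import *
import pickle
pos,rv,c=pickle.load(open("w3.pkl","rb")); q=np.load("qf.npy")
inv=lambda P:w([0,0,-q[2]],[P-np.r_[q[:2],0]])[0]
for px in [(196.6,140),(212.3,140),(304.3,140),(318.6,140),(188,0),(206.6,0),(304,0),(318.6,0)]: print(inv(unproj(c,pos,rv,px,.0345)).round(4))
```

```text
[-0.0001 -0.0269  0.0345]
[ 0.     -0.0204  0.0345]
[0.0002 0.0172 0.0345]
[0.0003 0.023  0.0345]
[-0.0526 -0.0266  0.0345]
[-0.0523 -0.0194  0.0345]
[-0.0517  0.0176  0.0345]
[-0.0517  0.0231  0.0345]
```

Lane centre sits at fitted y = −1.7 mm and the pocket at about 0. I'll correct by that, then push A.

```bash
cat > mv.py <<'E'
from rig import manip
from geo import *
q=np.load("qf.npy").copy(); q[:3]=np.r_[w(q,[(0,-.0017,0)])[0][:2],q[2]]
o=ori(q[2],True); J=lambda x,y,z:w(q,[(x,y,z)])[0]
inv=lambda P:w([0,0,-q[2]],[P-np.r_[q[:2],0]])[0]
def st(s): print(s,inv(manip.get_position()).round(4),"F",manip.get_contact_force().round(1),"w",round(manip.get_width(),4),"t",round(manip.get_time(),2))
def push(x0,x1,ty):
    manip.move_to(J(x0,0,.12),o); manip.servo_line(J(x0,0,.0545),rate=.08); st("down")
    manip.servo_line(J(x1-.03,0,.0545),rate=.05); st("near")
    manip.servo_line(J(x1,0,.0545),rate=.025); manip.hold(.2); st("end")
E
python3 - <<'E'
from mv import *
import pickle
manip.servo_line(J(.066,.025,.066),rate=.03); manip.hold(.2); st("tray")
manip.command_gripper(.045); manip.servo_line(J(.066,.025,.125),rate=.15); manip.command_gripper(0); st("up")
push(-.069,.001,0)
manip.servo_line(J(-.004,0,.0545),rate=.05); manip.servo_line(J(-.004,0,.2),o,rate=.15); manip.hold(.2)
st("up"); pos,rv=manip.get_position(),manip.get_ee_rot();c=manip.camera("wrist"); pickle.dump((pos,rv,c),open("w4.pkl","wb"))
cv2.imwrite("pics/w4.png",c["image"][...,::-1])
E
```

```text
tray [0.0668 0.0254 0.0672] F [-0.4  0.7  5.3] w 0.0205 t 6.7
up [0.0659 0.0249 0.1246] F [-0.9 -0.6  0.8] w 0.0002 t 8.1
down [-0.0687  0.0001  0.0548] F [-0.7  0.6  0.5] w -0.0002 t 9.68
near [-0.0294 -0.0001  0.0544] F [0.1 0.3 0. ] w -0.0 t 10.62
end [0.0009 0.     0.0545] F [-0.6 -0.7  0.1] w 0.0002 t 12.18
up [-4.50e-03 -1.00e-04  1.99e-01] F [ 0.4  0.4 -0.7] w 0.0 t 13.74
```

View pics/w4.png

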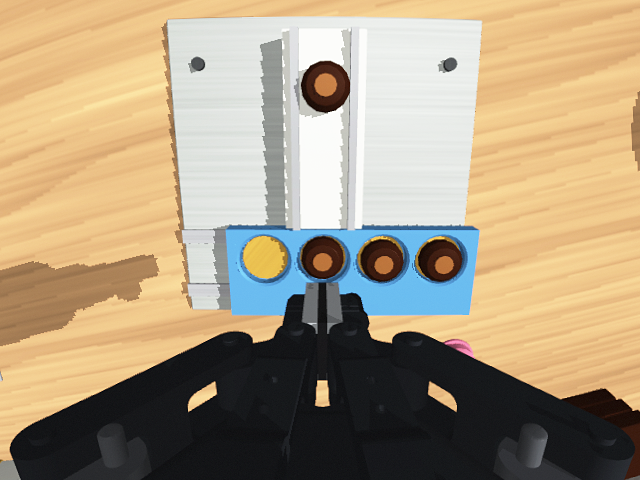

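A now sits in pocket 1 at (322,260), level with the full ones at (383,262) and (444,264). B is at (325,85) and the last base at (265,258). Now the second pocket.

Run:
```python
from mv import *
import pickle
pos,rv,c=pickle.load(open("w4.pkl","rb"))
for n,px,z in [("A",(322,261),.037),("f2",(383.5,264),.037),("f3",(444,265),.037),("B",(325,85),.0465),("c-",(227,227),.027),("c+",(479,230),.027)]: print(n,inv(unproj(c,pos,rv,px,z)).round(4))
manip.move_to(J(.066,.025,.125),o); manip.command_gripper(.045)
manip.servo_line(J(.066,.025,.066),rate=.12); manip.command_gripper(0,20); manip.hold(.2); st("grip")
manip.servo_line(J(.066,.075,.066),rate=.05); manip.hold(.2); st("tray")
manip.command_gripper(.045); manip.servo_line(J(.066,.075,.15),o,rate=.15); manip.command_gripper(0)
manip.move_to(J(-.03,0,.24),o); manip.hold(.2)
pos,rv=manip.get_position(),manip.get_ee_rot();c=manip.camera("wrist"); pickle.dump((pos,rv,c),open("w5.pkl","wb"))
cv2.imwrite("pics/w5.png",c["image"][...,::-1]); st("look")
```

```text
A [ 0.0252 -0.0013  0.037 ]
f2 [0.0278 0.049  0.037 ]
f3 [0.0288 0.0993 0.037 ]
B [-0.1083  0.0007  0.0465]
c- [-0.0009 -0.0799  0.027 ]
c+ [0.0015 0.1298 0.027 ]
grip [0.0667 0.0252 0.0671] F [ 0.3 -0.5  5.6] w 0.0203 t 15.97
tray [0.0668 0.0755 0.0671] F [-0.9  1.1  4.6] w 0.0209 t 17.32
look [-0.0296  0.0005  0.2388] F [-0.3  0.6  0.5] w 0.0003 t 19.8
```

View pics/w5.png

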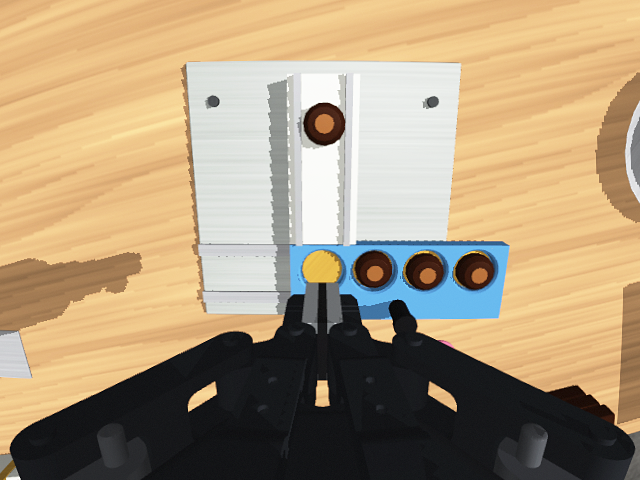

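Pocket 0 (322,268) is aligned with the lane. I'll push B, then check both seats from the side.

Run:
```python
from mv import *
import pickle
push(-.149,.0025,0)
manip.servo_line(J(-.004,0,.0545),rate=.05); manip.servo_line(J(-.004,0,.15),o,rate=.15)
manip.move_to(J(-.16,0,.25),o); manip.hold(.2); st("up")
pos,rv=manip.get_position(),manip.get_ee_rot();c=manip.camera("wrist"); pickle.dump((pos,rv,c),open("w6.pkl","wb"))
s=manip.camera("side"); pickle.dump(s,open("s6.pkl","wb"))
a=cv2.resize(c["image"][240:420,200:480,::-1],(560,360),interpolation=cv2.INTER_CUBIC)
b=cv2.resize(s["image"][165:265,330:430,::-1],(240,240),interpolation=cv2.INTER_CUBIC)
b=cv2.copyMakeBorder(b,0,120,0,0,cv2.BORDER_CONSTANT)
cv2.imwrite("pics/w6.png",np.hstack([a,b]))
```

```text
down [-1.487e-01  1.000e-04  5.480e-02] F [0.4 0.  0.3] w -0.0003 t 21.48
near [-0.0275  0.      0.0545] F [-0.4 -0.3  0.3] w -0.0001 t 24.07
end [0.0024 0.     0.0545] F [ 0.7  0.1 -0.2] w -0.0001 t 25.62
up [-0.1592 -0.      0.2491] F [0.1 0.1 0.1] w -0.0003 t 27.65
```

View pics/w6.png

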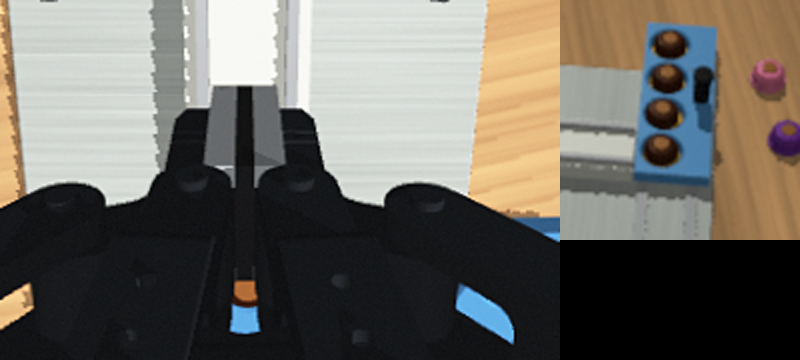

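All four pockets are filled in the side view. I'll take one last close look for flatness.

Run:
```python
from mv import *
import pickle
manip.move_to(J(.04,.03,.15),o); manip.hold(.3); st("look")
pos,rv=manip.get_position(),manip.get_ee_rot();c=manip.camera("wrist"); pickle.dump((pos,rv,c),open("w7.pkl","wb"))
cv2.imwrite("pics/w7.png",cv2.resize(c["image"][100:340,180:580,::-1],(800,480),interpolation=cv2.INTER_CUBIC))
im=c["image"].astype(int); m=((im[...,0]>150)&(im[...,1]>80)&(im[...,1]<175)&(im[...,2]<120)&(im[...,0]-im[...,1]>60)).astype(np.uint8)
s=cv2.connectedComponentsWithStats(m)
for k,ce in zip(s[2][1:],s[3][1:]):
    if k[4]>80:
        print(k.tolist(),ce.round(1),inv(unproj(c,pos,rv,ce,.037)).round(4))
```

```text
look [0.0398 0.0302 0.1511] F [ 0.  -0.5 -0.1] w -0.0001 t 28.95
[341, 210, 24, 24, 423] [352.1 221.5] [0.0259 0.0489 0.037 ]
[267, 213, 24, 23, 424] [278.2 223.7] [0.0274 0.0002 0.037 ]
[417, 214, 23, 23, 410] [428.  225.3] [0.0284 0.0994 0.037 ]
[491, 215, 22, 22, 388] [501.4 225.7] [0.0286 0.1495 0.037 ]
```

View pics/w7.png

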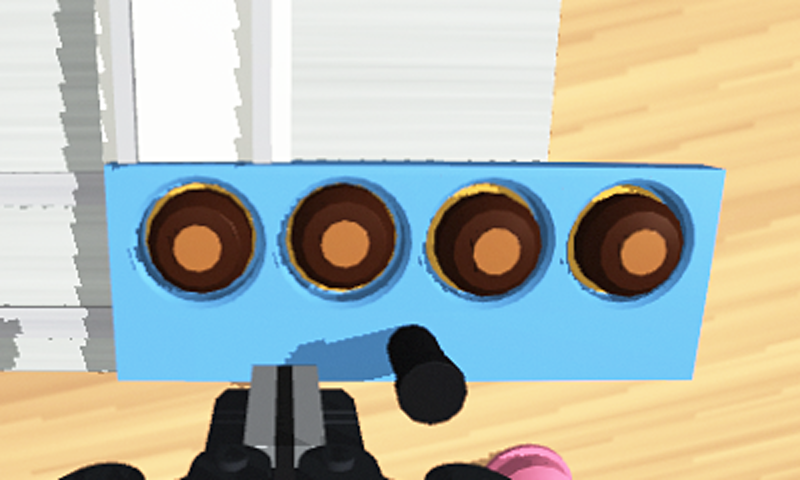

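Both new bonbons, at crop (197,248) and (344,243), sit flat inside their pockets. They have the same outline and swirl size as the full ones and are within 3 mm of centre. I'm handing in.

```bash
python3 -c "
from rig import manip
print(manip.sign_off(), manip.get_time())"
```

```text
the job is handed in; nothing more can be done
the job is handed in; nothing more can be done
```

The job is handed in: both bonbons were slid into the two empty pockets and, in the last picture, lay flat within about 3 mm of centre. The filled pockets looked undisturbed, and the last clock reading before hand-in was about 29 s of the 72 s allowed; hand-in did not return a verdict.

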